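Open a dough sheeter's rollers with its removable crank

TASK

Open the dough sheeter's rollers fully: fit the loose crank right down onto the square shaft on top of the sheeter, and with it wind the shaft anticlockwise (seen from above) until it comes up against its stop. Then lift the crank off and set it down, not dropped, flat with its grip up in the middle of the cork trivet, leaving the banneton, the scraper and the baking stone where they are.

Things in the scene. Friction and masses are not known exactly. Their poses are not given: they have to be found in the camera images.
- sheeter: White hand dough sheeter fixed on the pastry board (board top 18 mm above the worktop), 150 mm (x) by 230 mm (y, along the rollers); bridge top 127 mm above its underside. Origin: centre of the underside. Mid-bridge stands a dark collar, 48 mm across, 12 mm high, with a pointer that reaches 44 mm out; the square shaft stands up from the collar.
- shaft_foot (a point): On the vertical shaft axis at the collar's top, 139 mm above the sheeter's underside; the crank's hub rests here when home. Axes as the sheeter's. Shaft: 20 mm square, 21 mm long, then a 4 mm cone (20 to 12 mm diameter), tip 25 mm above this point. Its flats stand at any angle (unmeasured, stiff play of 0.8 rad either side of sheeter yaw + spindle value): find them by touch or sight.
- spindle (a joint): Turn of the spindle (collar and pointer), rad, positive anticlockwise from above: 0 = rollers closed, 3.0 = hard stop, fully open (upper roller 7.5 mm higher). Starts between 0 and 0.6. Takes about 0.22 N m; follows the square shaft only once its play (0.8 rad either side; 0.08 N m) is taken up, so up to 4.6 rad of cranking; stays where left.
- crank: Loose metal crank, 0.28 to 0.44 kg, centre of mass 10 mm from the hub centre along the arm, lying flat. Origin: centre of the hub's underside; x along the arm, z up. Hub: 42 mm square block, sides along x and y, 40 mm high, with a blind 24 mm square socket from below, 28 mm deep, flats along x and y. Arm: bar 22 mm wide, 10 mm thick, underside flush with the hub's, to x = 97 mm.
- crank_mid (a point): Middle of the crank's length, in the plane of its underside: 38 mm from the hub's centre along the arm. The crank's grip is an upright dark wooden cylinder, 24 mm diameter, axis 85 mm from the hub's centre along the arm, from 11 to 60 mm above the underside; it spins freely on the arm.
- trivet: Round cork trivet, loose, 200 mm diameter, 12 mm thick, lying on the board. Origin: centre of its underside.
- banneton: Oval cane proofing basket, about 230 by 155 mm, 75 mm high; bystander. Origin: centre of its underside.
- scraper: Orange D-shaped plastic bowl scraper, 120 by 95 mm, 5 mm thick, lying flat; bystander. Origin: near its middle.
- stone: Terracotta baking stone, 150 mm square, 14 mm thick, on the worktop near the tiled wall; bystander. Origin: centre of its underside.
Mind the look-alikes: they are no part of the job. Leave any blue look-alike of the trivet alone.

How it is judged:
By the outcome, as a careful person would: the job done as asked, in the order asked, and still so for the second after the job is handed in, with the robot touching nothing.
It also fails if it takes over 72 s, if anything falls off the work surface, if the arm or the gripper's body presses on something with over 40 N, if the wrist force passes 120 N, or if a joint passes its speed limit or range.

ROBOT

A 7-joint arm with a two-finger parallel gripper is mounted at the origin on the work surface. World frame = base frame: x ahead of the robot, y to its left, z up, the work surface at z = 0. Lengths are in m, angles in rad, forces in N, time in s.
With the tool pointing down it reaches from about 0.4 to 0.85 m from the base axis. Payload 4.5 kg.
Tool frame: the origin (TCP) lies midway between the tips of the shut fingers; the grasp point (between the pads) lies 19 mm behind it; y points along the fingers, z is the direction in which the jaws open and shut, and the axes are right-handed (so a half turn about y gives the same grasp; the last joint's range is limited). The gripper opens to 88 mm and grips with 3 to 60 N. Pads are 18 mm wide; open, the fingers measure 123 mm over their backs; the gripper's body (75 mm by 187 mm) begins 45 mm behind the grasp point.
Start: joints at [1.384, 0.689, -0.195, 1.565, 0.157, 0.902, -0.215], TCP at [0.137, -0.61, 0.239] pointing down, gripper open.
Joint ranges: [-3.01, 3.01], [-0.46, 2.08], [-1.47, 1.51], [0.13, 2.56], [-1, 4.14], [0.04, 2.09], [-2.66, 2.66]. Speed limits (rad/s): [2.57, 2.57, 3.14, 3.14, 3.14, 3.14, 3.14].

INTERFACE

Orientations are given as a unit quaternion [x, y, z, w].
In Python, from plant import r, snapshot, get_calibration, job, boxes_of gives the robot as it stands. The module is installed in compiled form; this text tells all that it offers.
- The arm moves only by the shell command python3 -m handwheel 'ROWS' [OPENING] [FORCE]. ROWS is JSON, a list that holds one entry, the list of rows, each a list of 6 numbers: the shift along the tool's x, y, z as a fraction of full scale, then the turn, a rotation vector about the tool's x, y, z as a fraction of full scale. In form: [[[x, y, z, wx, wy, wz], ...]]. A call has 1 to 12 rows; each row is the pose to reach, as a shift and turn from the pose commanded when the call began, along the tool's axes at that moment, turning the shorter way round; what a row does not reach only later rows make up. Full scale, the value 1, is 100 cm for a shift and 180 degrees for a turn. A row lasts 1/12 s, in which the tool goes at most 41.7 mm and 7.16 degrees, less where a joint would pass 70% of its speed; a pose out of reach is approached as far as the arm can. A call with a number of a shift or a turn outside -1 to 1 is refused whole. A call with a gripper value outside its range is refused whole. OPENING is the opening, from -1 (shut) to 1 (fully open), set as the call begins (- or left out, the last holds). The fingers move at their own pace and stop on an object; FORCE is the grip in N (left out, the last holds). Time passes only in rows, so rows that repeat a pose let the fingers close. It gives the time, the measured TCP pose, the force and the opening at its end, in the units of the state.
- r.get_state(): the state, without advancing time (a new reading comes with each control period).
- snapshot(name): name is "side" or "top" or "wrist"; returns the picture (400x640x3 uint8, red, green, blue); there is no depth.
- get_calibration(name): a dict with "fx", "fy", "cx", "cy" (pixels), "T" (4x4, takes a point from camera to world coordinates). Camera axes: x right, y down, z forward; pixel columns grow to the right and rows downward; lengths in m; the calibration is good to about 2 mm. The wrist camera is an equidistant fisheye: a pixel r from the principal point sees the ray r / f radians off the axis. A picture is of the moment at which its call begins: read the wrist's pose just before it. get_calibration takes no time and is no camera call; for the wrist camera it gives the pose at the moment of the call.
- job.finish_job(): hands the job in, once; it reports no verdict.
Trained networks look in the newest picture that a camera, given by its name, has taken for a name from the list of things; names that differ only in an ending like _2 or _b are one class to them, and where a whole thing is asked for, a point or a joint stands for the part that bears it (a point fixed in the world has none). Each returns a list of dicts, best first, with "confidence" (0 to 1); they miss things now and then, are a little off and sometimes report something else, mostly with a low value. They report only what shows in the picture. A call takes as long as a camera call. They do not tell look-alikes from the thing itself.
- boxes_of(thing, camera): "bbox" ([left, top, right, bottom] in pixels, round what is visible of it).
The state is a dict: "clock": time; "q": joint angles; "qd": joint speeds; "joint_torque": joint torques, N m; "tool_pos": TCP position; "eef_rot": TCP orientation; "contact_force": force on the tool from outside, world axes, zero at the start; "moment": the same for the moment, N m; "opening": opening from 0.0 (shut) to 1.0 (fully open).
Only numpy, scipy, OpenCV 4.12 (cv2) and the standard library are available. Lean on these libraries where they do the work, as an engineer would, in place of code of your own. Each camera call takes 0.05 s, during which the arm holds its last target. There are 200 camera calls.

## Working session

There is one attempt and no reset: what is moved stays moved. The work goes in short steps, Python scripts to look and compute and a shell command to move; the robot and the scene stay as the last step left them, time stands still between calls to the robot, and variables do not carry over. Pictures are saved under pics/ and viewed, about 8 in all and at most 12, crops included, and the job is handed in when it is done.

```bash
mkdir -p pics; ls
python3 - <<'E'
from plant import r,snapshot,get_calibration,job,boxes_of
import cv2,numpy as np
s=r.get_state();print({k:np.round(v,3).tolist() for k,v in s.items()})
for n in("top","side"):
    im=snapshot(n);cv2.imwrite(f"pics/{n}0.png",im[:,:,::-1])
    c=get_calibration(n);print(n,c["fx"],c["fy"],c["cx"],c["cy"],np.round(c["T"],4).tolist())
    for t in("sheeter","crank","trivet","banneton","scraper","stone"):
        print(t,[(np.round(b["bbox"]).tolist(),round(b["confidence"],2)) for b in boxes_of(t,n)][:4])
E
```

```text
pics
{'clock': 0.0, 'q': [1.384, 0.69, -0.194, 1.566, 0.157, 0.902, -0.215], 'qd': [-0.002, 0.002, 0.0, 0.002, -0.001, 0.001, -0.0], 'joint_torque': [0.0, -52.756, -1.267, -15.343, -0.053, 0.007, 0.0], 'tool_pos': [0.137, -0.609, 0.238], 'eef_rot': [-0.078, 0.703, -0.702, 0.078], 'contact_force': [-0.112, 0.787, -0.889], 'moment': [0.001, 0.001, 0.008], 'opening': 0.998}
top 474.05811702307693 474.05811702307693 323.8657178567465 203.27424309120116 [[0.0167, -0.9842, 0.1762, 0.2223], [-0.9996, -0.0202, -0.0181, 0.135], [0.0214, -0.1759, -0.9842, 1.542], [0.0, 0.0, 0.0, 1.0]]
sheeter [([312.0, 144.0, 386.0, 206.0], 0.88), ([161.0, 162.0, 220.0, 214.0], 0.61)]
crank [([444.0, 165.0, 466.0, 205.0], 0.89)]
trivet [([227.0, 178.0, 290.0, 237.0], 0.63), ([214.0, 262.0, 276.0, 327.0], 0.57), ([238.0, 96.0, 310.0, 147.0], 0.53)]
banneton [([239.0, 99.0, 308.0, 150.0], 0.78)]
scraper [([402.0, 122.0, 434.0, 152.0], 0.88), ([305.0, 147.0, 392.0, 207.0], 0.49), ([228.0, 177.0, 290.0, 236.0], 0.3)]
stone [([160.0, 158.0, 219.0, 216.0], 0.66)]
side 499.89719258857946 499.89719258857946 312.5244994080935 197.55774652775406 [[-0.0682, -0.6816, 0.7286, -0.6789], [-0.9976, 0.0529, -0.0438, 0.1849], [-0.0087, -0.7298, -0.6836, 1.1951], [0.0, 0.0, 0.0, 1.0]]
sheeter []
crank [([220.0, 196.0, 280.0, 245.0], 0.7), ([425.0, 171.0, 436.0, 187.0], 0.6)]
trivet [([223.0, 199.0, 279.0, 246.0], 0.96), ([203.0, 264.0, 276.0, 325.0], 0.66)]
banneton [([237.0, 141.0, 295.0, 180.0], 0.68)]
scraper [([378.0, 152.0, 411.0, 178.0], 0.91)]
stone [([159.0, 196.0, 213.0, 237.0], 0.8)]
```

View pics/top0.png

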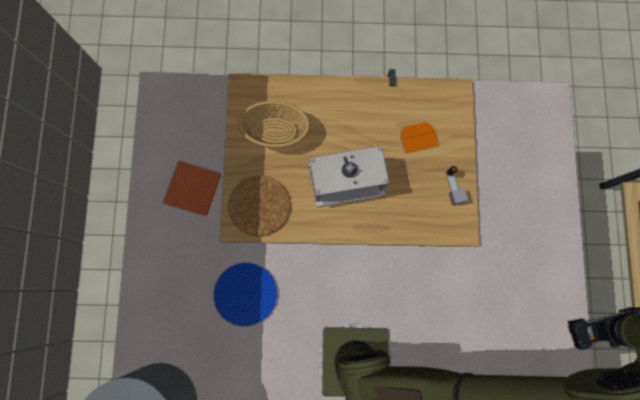

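Run:
```python
import cv2,numpy as np
t=cv2.imread("pics/top0.png");s=cv2.imread("pics/side0.png")
a=cv2.resize(t[135:215,300:400],(400,320),interpolation=3);b=cv2.resize(t[145:225,405:505],(400,320),interpolation=3)
c=cv2.resize(s[130:200,300:460],(800,280)[:2] if 0 else (640,280),interpolation=3)
o=np.zeros((600,800,3),np.uint8);o[:320,:400]=a;o[:320,400:]=b;o[320:,:640]=c
cv2.imwrite("pics/crop0.png",o)
```

```text
(no output)
```

View pics/crop0.png

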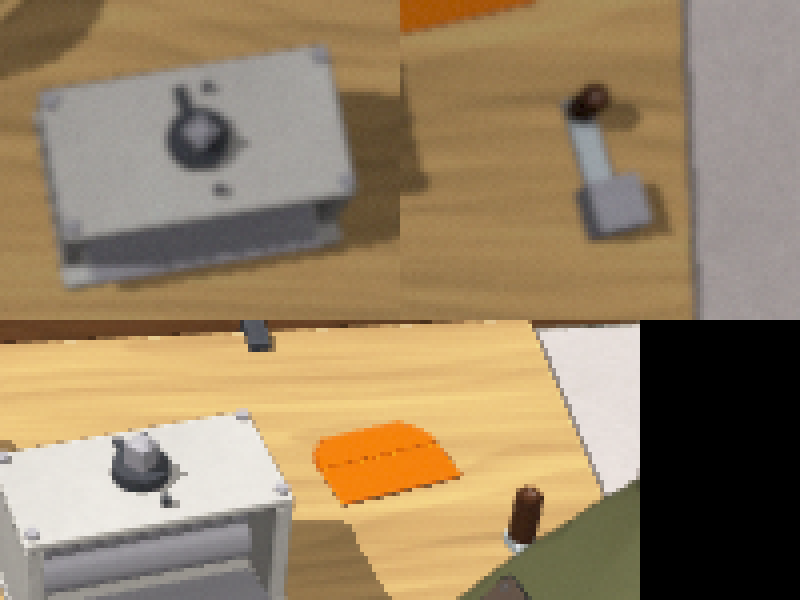

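Top view: the crank lies grip-up at (458,197)/(450,172), the only one. The cork trivet is at (259,206); the blue disc at (246,294) is a decoy. The sheeter's shaft is at (351,168), the scraper at (420,137), and the dark block at (392,77) is not a crank.

```bash
cat > h.py <<'E'
from plant import r,snapshot,get_calibration,job,boxes_of
import cv2,numpy as np
from scipy.spatial.transform import Rotation as R
def ray(c,px,fish=False):
    x=(px[0]-c["cx"])/c["fx"];y=(px[1]-c["cy"])/c["fy"]
    if fish:
        th=np.hypot(x,y);k=np.sin(th)/max(th,1e-9);d=np.array([x*k,y*k,np.cos(th)])
    else: d=np.array([x,y,1.])
    T=np.array(c["T"]);return T[:3,3],T[:3,:3]@d
def at(c,px,z,fish=False):
    o,d=ray(c,px,fish);return o+d*(z-o[2])/d[2]
def proj(c,p,fish=False):
    T=np.array(c["T"]);v=T[:3,:3].T@(np.array(p)-T[:3,3])
    if fish:
        th=np.arctan2(np.hypot(*v[:2]),v[2]);s=th/np.hypot(*v[:2])
    else: s=1/v[2]
    return np.array([c["cx"]+c["fx"]*v[0]*s,c["cy"]+c["fy"]*v[1]*s])
def rel(pos,jaw_yaw,s=None):
    """fractions for tool-frame move to world TCP pos, pointing down, jaw axis (tool z) at jaw_yaw (mod pi, nearest)"""
    s=s or r.get_state();Q=R.from_quat(s["eef_rot"])
    best=None
    for k in(0,1):
        a=jaw_yaw+k*np.pi;z=np.array([np.cos(a),np.sin(a),0]);y=np.array([0,0,-1.]);x=np.cross(y,z)
        v=(Q.inv()*R.from_matrix(np.c_[x,y,z])).as_rotvec()
        o=(np.round(Q.inv().apply(np.array(pos)-s["tool_pos"]),4).tolist(),np.round(v/np.pi,4).tolist())
        print(o)
def st():
    s=r.get_state();Q=R.from_quat(s["eef_rot"]).as_matrix()
    print("t",round(s["clock"],2),"p",np.round(s["tool_pos"],4),"jawyaw",round(np.arctan2(Q[1,2],Q[0,2]),3),"down",np.round(Q[:,1],3),"F",np.round(s["contact_force"],1),"M",np.round(s["moment"],2),"op",round(s["opening"],3),"q7",round(s["q"][6],2));return s
E
python3 - <<'E'
from h import *
c=get_calibration("top");w=get_calibration("wrist");st()
P=lambda n,px,z:print(n,np.round(at(c,px,z),4))
P("hubtop",(459.2,196.2),.058);P("gripTop",(453.5,169),.078);P("armend",(448.7,172.5),.028)
P("shafttip",(350.7,168.2),.182);P("collar",(349.7,169.5),.157);P("trivet",(259.3,206.5),.030)
P("sheeterTopL",(311,160),.145);P("sheeterTopR",(382,148),.145)
print(w["fx"],w["cx"],w["cy"],np.round(w["T"],3).tolist())
s=r.get_state();Q=R.from_quat(s["eef_rot"]).as_matrix();T=np.array(w["T"])
print("cam in tool",np.round(Q.T@(T[:3,3]-s["tool_pos"]),3),np.round(Q.T@T[:3,:3],2).tolist())
a=at(c,(459.2,196.2),.058);b=at(c,(448.7,172.5),.028);y=np.arctan2(*(b-a)[1::-1]);print("crank yaw",y)
rel([a[0],a[1],.2],y+np.pi/2)
E
```

```text
t 0.7 p [ 0.1369 -0.6098  0.2388] jawyaw -1.35 down [ 0. -0. -1.] F [-0.4 -0.1  0.6] M [-0.02 -0.   -0.04] op 1.002 q7 -0.22
hubtop [ 0.52   -0.3263  0.058 ]
gripTop [ 0.6043 -0.3048  0.078 ]
armend [ 0.6051 -0.3034  0.028 ]
shafttip [0.5728 0.0323 0.182 ]
collar [0.5752 0.0334 0.157 ]
trivet [0.4782 0.3153 0.03  ]
sheeterTopL [0.6054 0.1506 0.145 ]
sheeterTopR [ 0.6483 -0.0662  0.145 ]
309.70691628693146 317.4214485827713 201.1364175004909 [[0.218, -0.943, -0.25, 0.201], [-0.976, -0.211, -0.056, -0.595], [0.0, 0.256, -0.967, 0.385], [0.0, 0.0, 0.0, 1.0]]
cam in tool [-0.066 -0.146 -0.   ] [[0.0, 0.97, 0.26], [-0.0, -0.26, 0.97], [1.0, -0.0, 0.0]]
crank yaw 0.26257936415055716
([-0.4359, 0.0387, -0.1928], [0.0, 0.9867, -0.0])
([-0.4359, 0.0387, -0.1928], [-0.0, -0.0133, -0.0])
```

```bash
python3 -m handwheel '[[[-0.11,0,-0.048,0,-0.0133,0],[-0.22,0,-0.096,0,-0.0133,0],[-0.33,0.01,-0.145,0,-0.0133,0],[-0.436,0.02,-0.193,0,-0.0133,0],[-0.436,0.02,-0.193,0,-0.0133,0],[-0.436,0.02,-0.193,0,-0.0133,0],[-0.436,0.02,-0.193,0,-0.0133,0],[-0.436,0.02,-0.193,0,-0.0133,0],[-0.436,0.02,-0.193,0,-0.0133,0],[-0.436,0.02,-0.193,0,-0.0133,0],[-0.436,0.02,-0.193,0,-0.0133,0],[-0.436,0.02,-0.193,0,-0.0133,0]]]' 1 40
python3 -m handwheel '[[[0,0,0,0,0,0],[0,0,0,0,0,0],[0,0,0,0,0,0]]]'
python3 - <<'E'
from h import *
s=st();w=get_calibration("wrist");im=snapshot("wrist");cv2.imwrite("pics/w1.png",im[:,:,::-1]);np.save("w1.npy",w,allow_pickle=True)
print(proj(w,[.52,-.3263,.058],True),proj(w,[.602,-.304,.078],True),boxes_of("crank","wrist")[:2])
E
```

```text
clock: 1.7
tool_pos: [0.5256, -0.32, 0.2187]
eef_rot: [-0.094, 0.702, -0.7, 0.097]
contact_force: [0.9, 1.0, -0.8]
opening: 0.997
clock: 1.95
tool_pos: [0.5188, -0.3273, 0.2186]
eef_rot: [0.093, -0.701, 0.701, -0.091]
contact_force: [-0.6, -1.1, -0.7]
opening: 1.002
t 1.95 p [ 0.5188 -0.3273  0.2186] jawyaw -1.31 down [-0.001 -0.001 -1.   ] F [-0.6 -1.1 -0.7] M [-0.03 -0.   -0.01] op 1.002 q7 -0.94
[316.60621304 185.10629835] [316.05607193  98.77252499] [{'bbox': [300.0, 83.3, 339.2, 200.1], 'confidence': 0.75}]
```

View pics/w1.png

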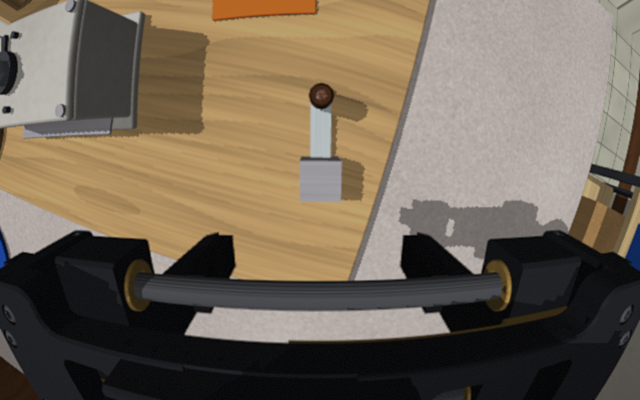

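Run:
```python
from h import *
w=np.load("w1.npy",allow_pickle=True).item()
im=cv2.imread("pics/w1.png");cv2.imwrite("pics/w1c.png",cv2.resize(im[75:215,280:370],(540,840))[0:600] if 0 else cv2.resize(im[75:215,270:370],(428,600)))
h=at(w,(320.8,180.5),.058,True);g=at(w,(321,95),.078,True)
for q in [(301,160),(340.5,160),(341.5,201.5),(301,201.5)]:print(np.round(at(w,q,.058,True),4))
y=np.arctan2(*(g-h)[1::-1]);print(h,g,np.linalg.norm((g-h)[:2]),y)
for z in(.018+.040-.030,):rel([h[0],h[1],z],y+np.pi/2)
```

```text
[ 0.5407 -0.3047  0.058 ]
[ 0.5509 -0.3427  0.058 ]
[ 0.51   -0.3554  0.058 ]
[ 0.4993 -0.3152  0.058 ]
[ 0.52567439 -0.32916309  0.058     ] [ 0.60655171 -0.30744219  0.078     ] 0.08374328508019824 0.26237483246317395
([-0.0071, 0.1908, 0.0029], [-0.0007, 0.9991, -0.0004])
([-0.0071, 0.1908, 0.0029], [-0.0003, -0.0009, 0.0005])
```

View pics/w1c.png

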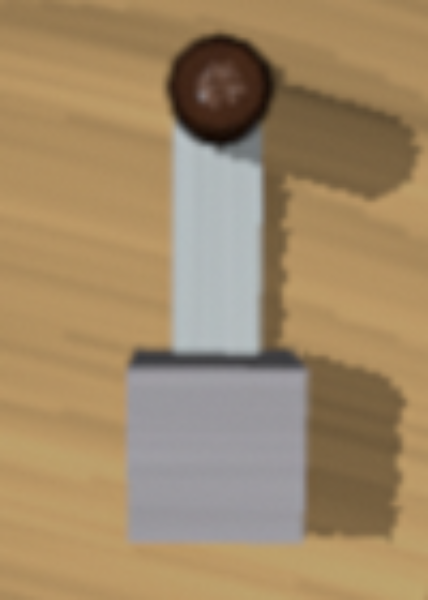

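Hub checks out at 42 mm and the grip 84 mm away, so I'm descending to grasp it.

```bash
python3 -m handwheel '[[[-0.007,0.03,0.003,0,-0.001,0],[-0.007,0.06,0.003,0,-0.001,0],[-0.007,0.09,0.003,0,-0.001,0],[-0.007,0.12,0.003,0,-0.001,0],[-0.007,0.15,0.003,0,-0.001,0],[-0.007,0.17,0.003,0,-0.001,0],[-0.007,0.182,0.003,0,-0.001,0],[-0.007,0.19,0.003,0,-0.001,0],[-0.007,0.192,0.003,0,-0.001,0],[-0.007,0.192,0.003,0,-0.001,0]]]' 1 45
python3 -c "from h import *;st()"
python3 -m handwheel '[[[0,0,0,0,0,0],[0,0,0,0,0,0],[0,0,0,0,0,0],[0,0,0,0,0,0],[0,0,0,0,0,0],[0,0,0,0,0,0],[0,0,0,0,0,0],[0,0,0,0,0,0]]]' -1 45
python3 -c "from h import *;st()"
```

```text
clock: 2.88
tool_pos: [0.5276, -0.3278, 0.0272]
eef_rot: [0.093, -0.701, 0.701, -0.094]
contact_force: [-0.4, -0.0, 0.0]
opening: 1.0
t 2.88 p [ 0.5276 -0.3278  0.0272] jawyaw -1.306 down [ 0.001 -0.001 -1.   ] F [-0.4 -0.   0. ] M [-0.03  0.01  0.04] op 1.0 q7 -0.99
clock: 3.55
tool_pos: [0.5277, -0.3273, 0.0269]
eef_rot: [0.094, -0.701, 0.701, -0.094]
contact_force: [-0.5, 0.5, 0.9]
opening: 0.472
t 3.55 p [ 0.5277 -0.3273  0.0269] jawyaw -1.305 down [ 0. -0. -1.] F [-0.5  0.5  0.9] M [-0.01 -0.05  0.06] op 0.472 q7 -0.99
```

```bash
python3 -m handwheel '[[[0,-0.02,0,0,0,0],[0,-0.05,0,0,0,0],[0,-0.085,0,0,0,0],[0,-0.12,0,0,0,0],[-0.01,-0.155,-0.02,0,0,0],[-0.025,-0.185,-0.05,0,0,0],[-0.038,-0.215,-0.085,0,0,0],[-0.05,-0.233,-0.12,0,0,0],[-0.065,-0.233,-0.155,0,0,0],[-0.08,-0.233,-0.19,0,0,0],[-0.089,-0.233,-0.213,0,0,0],[-0.0925,-0.233,-0.22,0,0,0]]]'
python3 -m handwheel '[[[0,0,0,0,0,0],[0,0,0,0,0,0],[0,0,0,0,0,0]]]'
python3 - <<'E'
from h import *
s=st();w=get_calibration("wrist");im=snapshot("wrist")
print(proj(w,[.573,.0325,.182],True))
cv2.imwrite("pics/w2.png",im[:,:,::-1]);np.save("w2.npy",w,allow_pickle=True)
E
```

```text
clock: 4.55
tool_pos: [0.559, -0.0831, 0.2595]
eef_rot: [-0.097, 0.702, -0.699, 0.097]
contact_force: [-0.2, 0.4, -3.7]
opening: 0.473
clock: 4.8
tool_pos: [0.5584, -0.0932, 0.2593]
eef_rot: [0.093, -0.7, 0.702, -0.092]
contact_force: [-0.7, 0.0, -4.3]
opening: 0.471
t 4.8 p [ 0.5584 -0.0932  0.2593] jawyaw -1.308 down [-0.001 -0.002 -1.   ] F [-0.7  0.  -4.3] M [-0.06 -0.02 -0.02] op 0.471 q7 -1.32
[166.66820416 151.97970853]
```

View pics/w2.png

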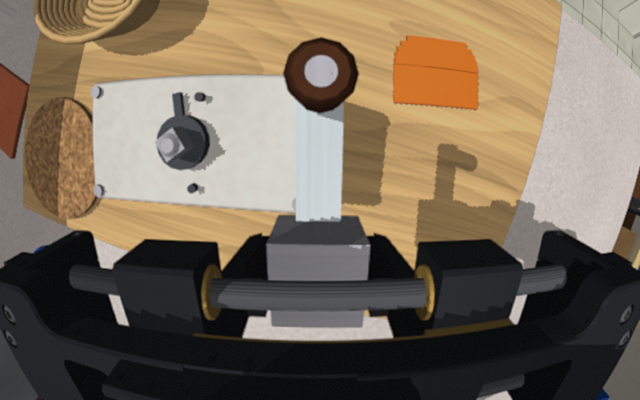

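Run:
```python
from h import *
w=np.load("w2.npy",allow_pickle=True).item();im=cv2.imread("pics/w2.png")
# rectify: world plane z=.178, 0.2 mm/px, 100 mm square about (.573,.0325); image right=-y world, up=+x
def rect(z,n=500,k=.0002):
    m=np.zeros((n,n,2),np.float32)
    for i in range(n):
        for j in range(n): m[i,j]=proj(w,[.573+(n/2-i)*k,.0325-(j-n/2)*k,z],True)
    return cv2.remap(im,m,None,cv2.INTER_CUBIC)
cv2.imwrite("pics/rect.png",rect(.178))
```

```text
(no output)
```

View pics/rect.png

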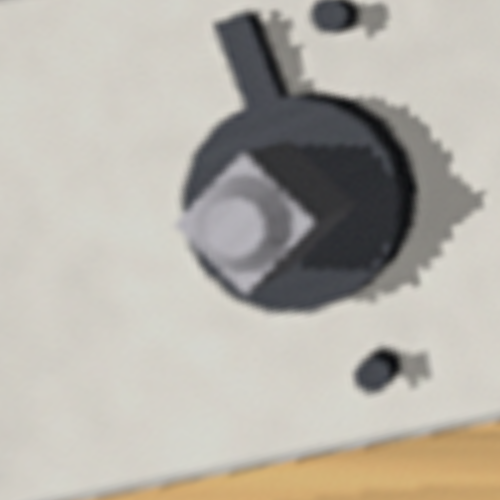

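Run:
```python
from h import *
w=np.load("w2.npy",allow_pickle=True).item()
tcp=np.array([.5584,-.0932]);yaw=.262;C=np.array([[np.cos(yaw),np.sin(yaw)],[-np.sin(yaw),np.cos(yaw)]])
for n,px,z in[("edgeTopL",(268,247),.2904),("edgeTopR",(369,247),.2904),("grip",(320,71),.3104),("armend base",(320,112),.2504+.011)]:
    p=at(w,px,z,True);print(n,p,"in crank frame from TCP",np.round(C@(p[:2]-tcp),4))
im=cv2.imread("pics/w2.png")
cv2.imwrite("pics/w2c.png",cv2.resize(im[30:340,250:390],(270,600),interpolation=3))
```

```text
edgeTopL [ 0.56919173 -0.06943953  0.2904    ] in crank frame from TCP [0.0166 0.0202]
edgeTopR [ 0.57974503 -0.10900035  0.2904    ] in crank frame from TCP [ 0.0165 -0.0208]
grip [ 0.63733678 -0.07266715  0.3104    ] in crank frame from TCP [ 0.0816 -0.0006]
armend base [ 0.62653061 -0.07607367  0.2614    ] in crank frame from TCP [ 0.0702 -0.0011]
```

View pics/w2c.png

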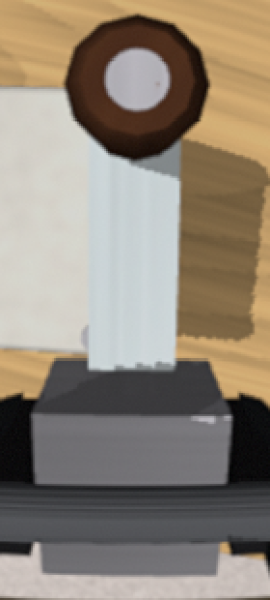

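```bash
python3 -m handwheel '[[[0.006,0,-0.006,0,0.03,0],[0.012,0,-0.012,0,0.065,0],[0.018,0.003,-0.019,0,0.1,0],[0.025,0.006,-0.026,0,0.135,0],[0.031,0.01,-0.032,0,0.17,0],[0.037,0.015,-0.038,0,0.205,0],[0.043,0.02,-0.045,0,0.24,0],[0.048,0.023,-0.05,0,0.27,0],[0.05,0.024,-0.052,0,0.295,0],[0.051,0.024,-0.053,0,0.31,0],[0.051,0.024,-0.053,0,0.3125,0],[0.051,0.024,-0.053,0,0.3125,0]]]'
python3 -m handwheel '[[[0,0,0,0,0,0],[0,0,0,0,0,0]]]'
python3 - <<'E'
from h import *
s=st();w=get_calibration("wrist");im=snapshot("wrist")[:,:,::-1].copy()
print(proj(w,[.5765,.0332,.178],True))
cv2.imwrite("pics/w3.png",im);np.save("w3.npy",w,allow_pickle=True)
n=500;k=.0002;m=np.zeros((n,n,2),np.float32)
for i in range(n):
    for j in range(n): m[i,j]=proj(w,[.5765+(n/2-i)*k,.0332-(j-n/2)*k,.178],True)
o=np.zeros((500,800,3),np.uint8);o[:,:500]=cv2.remap(im,m,None,cv2.INTER_CUBIC);o[:,500:]=cv2.resize(im[40:300,240:400],(300,488))[0:500] if 0 else cv2.resize(im[40:307,240:400],(300,500))
cv2.imwrite("pics/rect3.png",o)
E
```

```text
clock: 5.85
tool_pos: [0.496, -0.0541, 0.2358]
eef_rot: [-0.248, -0.662, 0.662, 0.248]
contact_force: [-0.2, -0.4, -3.0]
opening: 0.47
clock: 6.02
tool_pos: [0.4962, -0.0535, 0.2358]
eef_rot: [-0.248, -0.662, 0.662, 0.248]
contact_force: [-0.7, 0.3, -2.8]
opening: 0.473
t 6.02 p [ 0.4962 -0.0535  0.2358] jawyaw -2.287 down [ 0. -0. -1.] F [-0.7  0.3 -2.8] M [0.09 0.02 0.01] op 0.473 q7 -2.13
[161.16695666 211.85142131]
```

View pics/rect3.png

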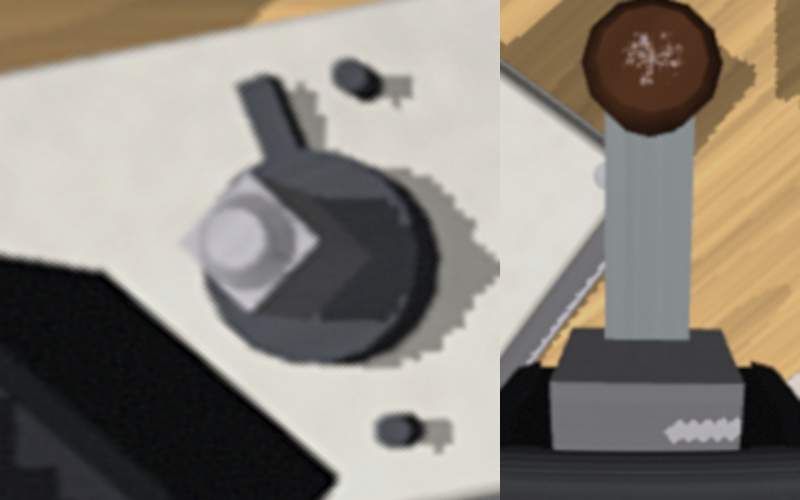

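Run:
```python
from h import *
rel([.5804,.0313,.206],-.76-1.567)
rel([.5804,.0313,.168],-.76-1.567)
```

```text
([-0.008, 0.0298, -0.1191], [0.0, 0.0128, -0.0001])
([-0.008, 0.0298, -0.1191], [-0.0002, -0.9872, -0.0001])
([-0.008, 0.0678, -0.1191], [0.0, 0.0128, -0.0001])
([-0.008, 0.0678, -0.1191], [-0.0002, -0.9872, -0.0001])
```

```bash
python3 -m handwheel '[[[-0.001,0,-0.02,0,0.013,0],[-0.003,0,-0.05,0,0.013,0],[-0.005,0,-0.08,0,0.013,0],[-0.007,0.01,-0.105,0,0.013,0],[-0.008,0.02,-0.117,0,0.013,0],[-0.008,0.028,-0.119,0,0.013,0],[-0.008,0.03,-0.119,0,0.013,0],[-0.008,0.03,-0.119,0,0.013,0],[-0.008,0.03,-0.119,0,0.013,0]]]'
python3 -c "from h import *;st()"
python3 -m handwheel '[[[0,0.003,0,0,0,0],[0,0.006,0,0,0,0],[0,0.009,0,0,0,0],[0,0.012,0,0,0,0],[0,0.015,0,0,0,0],[0,0.018,0,0,0,0],[0,0.02,0,0,0,0],[0,0.02,0,0,0,0]]]'
python3 -c "from h import *;st()"
```

```text
clock: 6.82
tool_pos: [0.5789, 0.0296, 0.2057]
eef_rot: [-0.262, -0.656, 0.657, 0.262]
contact_force: [-0.2, -0.2, -2.3]
opening: 0.477
t 6.82 p [0.5789 0.0296 0.2057] jawyaw -2.33 down [-0.002 -0.001 -1.   ] F [-0.2 -0.2 -2.3] M [0.11 0.02 0.02] op 0.477 q7 -2.3
clock: 7.48
tool_pos: [0.5798, 0.0318, 0.1851]
eef_rot: [-0.261, -0.657, 0.657, 0.262]
contact_force: [0.8, 0.8, -3.0]
opening: 0.477
t 7.48 p [0.5798 0.0318 0.1851] jawyaw -2.328 down [-0.001 -0.    -1.   ] F [ 0.8  0.8 -3. ] M [ 0.04 -0.02 -0.03] op 0.477 q7 -2.3
```

```bash
python3 -m handwheel '[[[0,0.003,0,0,0,0],[0,0.006,0,0,0,0],[0,0.009,0,0,0,0],[0,0.012,0,0,0,0],[0,0.015,0,0,0,0],[0,0.017,0,0,0,0],[0,0.017,0,0,0,0]]]'
python3 -c "from h import *;st()"
python3 -m handwheel '[[[0,0.001,0,0,0,0],[0,0.002,0,0,0,0],[0,0.003,0,0,0,0],[0,0.003,0,0,0,0]]]'
python3 -c "from h import *;st()"
```

```text
clock: 8.07
tool_pos: [0.5797, 0.0317, 0.1681]
eef_rot: [-0.261, -0.657, 0.657, 0.262]
contact_force: [0.2, -0.4, -3.3]
opening: 0.469
t 8.07 p [0.5797 0.0317 0.1681] jawyaw -2.328 down [-0.001 -0.    -1.   ] F [ 0.2 -0.4 -3.3] M [ 0.04  0.02 -0.03] op 0.469 q7 -2.29
clock: 8.4
tool_pos: [0.5802, 0.0317, 0.1658]
eef_rot: [0.261, 0.657, -0.657, -0.261]
contact_force: [-0.4, 0.6, -2.3]
opening: 0.47
t 8.4 p [0.5802 0.0317 0.1658] jawyaw -2.328 down [ 0. -0. -1.] F [-0.4  0.6 -2.3] M [ 0.13  0.01 -0.05] op 0.47 q7 -2.29
```

```bash
python3 -m handwheel '[[[0,0.001,0,0,0,0],[0,0.002,0,0,0,0],[0,0.002,0,0,0,0]]]'
python3 -c "from h import *;st()"
```

```text
clock: 8.65
tool_pos: [0.5802, 0.0317, 0.1657]
eef_rot: [0.262, 0.657, -0.657, -0.261]
contact_force: [-4.6, -0.2, 13.2]
opening: 0.475
t 8.65 p [0.5802 0.0317 0.1657] jawyaw -2.328 down [ 0.001  0.    -1.   ] F [-4.6 -0.2 13.2] M [0.01 1.03 0.01] op 0.475 q7 -2.29
```

Home on the collar: TCP 0.1657 with a contact reaction. Winding now, 60° at first.

```bash
python3 -m handwheel '[[[0,-0.001,-0.0003,0,-0.033,0],[0.0001,-0.0015,-0.0006,0,-0.0667,0],[0.0001,-0.0015,-0.0009,0,-0.1,0],[0.0002,-0.0015,-0.0011,0,-0.1333,0],[0.0004,-0.0015,-0.0014,0,-0.1667,0],[0.0005,-0.0015,-0.0016,0,-0.2,0],[0.0007,-0.0015,-0.0019,0,-0.2333,0],[0.0009,-0.0015,-0.0021,0,-0.2667,0],[0.0012,-0.0015,-0.0023,0,-0.3,0],[0.0014,-0.0015,-0.0024,0,-0.3333,0],[0.0014,-0.0015,-0.0024,0,-0.3333,0]]]' -1 60
python3 -c "from h import *;st()"
```

```text
clock: 9.57
tool_pos: [0.5813, 0.0347, 0.1658]
eef_rot: [-0.102, 0.7, -0.699, 0.104]
contact_force: [-0.3, 1.1, 2.3]
opening: 0.473
t 9.57 p [0.5813 0.0347 0.1658] jawyaw -1.278 down [ 0.002  0.001 -1.   ] F [-0.3  1.1  2.3] M [ 0.14  0.13 -0.03] op 0.473 q7 -1.56
```

```bash
python3 -m handwheel '[[[0,0,-0.0003,0,-0.033,0],[0.0001,0,-0.0006,0,-0.0667,0],[0.0001,0,-0.0009,0,-0.1,0],[0.0002,0,-0.0011,0,-0.1333,0],[0.0004,0,-0.0014,0,-0.1667,0],[0.0005,0,-0.0016,0,-0.2,0],[0.0007,0,-0.0019,0,-0.2333,0],[0.0009,0,-0.0021,0,-0.2667,0],[0.0012,0,-0.0023,0,-0.3,0],[0.0014,0,-0.0024,0,-0.3333,0],[0.0014,0,-0.0024,0,-0.3333,0]]]'
python3 -c "from h import *;st()"
python3 -m handwheel '[[[0,0,-0.0003,0,-0.033,0],[0.0001,0,-0.0006,0,-0.0667,0],[0.0001,0,-0.0009,0,-0.1,0],[0.0002,0,-0.0011,0,-0.1333,0],[0.0004,0,-0.0014,0,-0.1667,0],[0.0005,0,-0.0016,0,-0.2,0]]]'
python3 -c "from h import *;st()"
```

```text
clock: 10.48
tool_pos: [0.5787, 0.0372, 0.1658]
eef_rot: [-0.438, 0.555, -0.554, 0.439]
contact_force: [-2.3, 1.7, 5.6]
opening: 0.467
t 10.48 p [0.5787 0.0372 0.1658] jawyaw -0.233 down [ 0.     0.002 -1.   ] F [-2.3  1.7  5.6] M [ 0.41  0.34 -0.06] op 0.467 q7 -0.8
clock: 10.98
tool_pos: [0.5765, 0.0371, 0.1658]
eef_rot: [-0.588, 0.393, -0.392, 0.588]
contact_force: [-3.6, 2.2, 5.8]
opening: 0.467
t 10.98 p [0.5765 0.0371 0.1658] jawyaw 0.394 down [-0.001  0.001 -1.   ] F [-3.6  2.2  5.8] M [ 0.43  0.64 -0.21] op 0.467 q7 -0.32
```

```bash
python3 -m handwheel '[[[0,0,-0.0003,0,-0.033,0],[0.0001,0,-0.0006,0,-0.0667,0],[0.0001,0,-0.0009,0,-0.1,0],[0.0002,0,-0.0011,0,-0.1333,0],[0.0004,0,-0.0014,0,-0.1667,0],[0.0005,0,-0.0016,0,-0.2,0]]]'
python3 -c "from h import *;st()"
python3 -m handwheel '[[[0,0,-0.0003,0,-0.033,0],[0.0001,0,-0.0006,0,-0.0667,0],[0.0001,0,-0.0009,0,-0.1,0],[0.0002,0,-0.0011,0,-0.1333,0]]]'
python3 -c "from h import *;st()"
```

```text
clock: 11.48
tool_pos: [0.5747, 0.0357, 0.1658]
eef_rot: [0.681, -0.192, 0.191, -0.681]
contact_force: [-5.2, 1.9, 7.4]
opening: 0.472
t 11.48 p [0.5747 0.0357 0.1658] jawyaw 1.023 down [-0.002  0.    -1.   ] F [-5.2  1.9  7.4] M [ 0.33  0.87 -0.27] op 0.472 q7 0.19
clock: 11.82
tool_pos: [0.5748, 0.0344, 0.1658]
eef_rot: [-0.705, 0.049, -0.048, 0.706]
contact_force: [-2.9, 3.0, 4.8]
opening: 0.476
t 11.82 p [0.5748 0.0344 0.1658] jawyaw 1.433 down [-0.002  0.002 -1.   ] F [-2.9  3.   4.8] M [ 0.59  0.23 -2.73] op 0.476 q7 0.54
```

Moment jumped to −2.7 N·m after 3.76 rad, so this should be the stop. I'm holding it there, then relaxing, lifting off and looking at the pointer.

```bash
python3 -m handwheel '[[[0,0,0,0,-0.005,0],[0,0,0,0,-0.005,0],[0,0,0,0,-0.005,0]]]'
python3 -c "from h import *;st()"
python3 -m handwheel '[[[0,0,0.0002,0,0.02,0],[0,0,0.0004,0,0.04,0],[0,0,0.0005,0,0.055,0],[0,0,0.0005,0,0.055,0]]]'
python3 -c "from h import *;st()"
```

```text
clock: 12.07
tool_pos: [0.5751, 0.0344, 0.1657]
eef_rot: [-0.705, 0.045, -0.044, 0.706]
contact_force: [-3.3, 3.0, 7.0]
opening: 0.475
t 12.07 p [0.5751 0.0344 0.1657] jawyaw 1.445 down [-0.002  0.002 -1.   ] F [-3.3  3.   7. ] M [ 0.49  0.59 -2.03] op 0.475 q7 0.55
clock: 12.4
tool_pos: [0.5752, 0.0348, 0.1657]
eef_rot: [0.699, -0.104, 0.104, -0.699]
contact_force: [-3.7, 1.8, 6.2]
opening: 0.479
t 12.4 p [0.5752 0.0348 0.1657] jawyaw 1.276 down [-0. -0. -1.] F [-3.7  1.8  6.2] M [ 0.42  0.44 -0.91] op 0.479 q7 0.4
```

```bash
python3 -m handwheel '[[[0,0,0.0002,0,0.02,0],[0,-0.001,0.0004,0,0.04,0],[0,-0.001,0.0004,0,0.05,0],[0,-0.001,0.0004,0,0.05,0]]]'
python3 -c "from h import *;st()"
python3 -m handwheel '[[[0,-0.004,0,0,0,0],[0,-0.009,0,0,0,0],[0,-0.014,0,0,0,0],[0,-0.019,0,0,0,0],[0,-0.024,0,0,0,0],[0,-0.024,0,0,0,0]]]'
python3 -c "from h import *;st()"
```

```text
clock: 12.73
tool_pos: [0.5754, 0.0348, 0.1659]
eef_rot: [0.69, -0.157, 0.156, -0.689]
contact_force: [-0.3, 1.2, -0.9]
opening: 0.475
t 12.73 p [0.5754 0.0348 0.1659] jawyaw 1.124 down [-0.    -0.001 -1.   ] F [-0.3  1.2 -0.9] M [ 0.23 -0.08 -0.07] op 0.475 q7 0.27
clock: 13.23
tool_pos: [0.576, 0.0346, 0.1914]
eef_rot: [0.69, -0.155, 0.156, -0.69]
contact_force: [0.0, 0.1, -3.8]
opening: 0.474
t 13.23 p [0.576  0.0346 0.1914] jawyaw 1.127 down [ 0.002 -0.001 -1.   ] F [ 0.   0.1 -3.8] M [ 0.05 -0.15  0.06] op 0.474 q7 0.31
```

```bash
python3 -m handwheel '[[[0,-0.02,0,0,0,0],[0,-0.045,0,0,0,0],[0,-0.058,0.015,0,0,0],[0,-0.06,0.045,0,0,0],[0,-0.06,0.08,0,0,0],[0,-0.06,0.11,0,0,0],[0,-0.06,0.125,0,0,0],[0,-0.06,0.13,0,0,0],[0,-0.06,0.13,0,0,0],[0,-0.06,0.13,0,0,0]]]'
python3 - <<'E'
from h import *
s=st();w=get_calibration("wrist");im=snapshot("wrist")[:,:,::-1].copy();np.save("w4.npy",w,allow_pickle=True)
cv2.imwrite("pics/w4.png",im);t=snapshot("top")[:,:,::-1];cv2.imwrite("pics/top4.png",t)
print("trivet",[(np.round(b["bbox"]).tolist(),round(b["confidence"],2)) for b in boxes_of("trivet","wrist")],[np.round(b["bbox"]).tolist() for b in boxes_of("trivet","top")], proj(w,[.478,.315,.03],True),proj(w,[.5784,.0332,.182],True))
n=500;k=.0002;m=np.zeros((n,n,2),np.float32)
for i in range(n):
    for j in range(n): m[i,j]=proj(w,[.5784+(n/2-i)*k,.0332-(j-n/2)*k,.167],True)
cv2.imwrite("pics/rect4.png",np.hstack([cv2.resize(cv2.remap(im,m,None,cv2.INTER_CUBIC),(300,300)),cv2.resize(im,(480,300))]))
E
```

```text
clock: 14.07
tool_pos: [0.6309, 0.1507, 0.2497]
eef_rot: [0.691, -0.156, 0.155, -0.689]
contact_force: [-0.2, -0.1, -3.1]
opening: 0.471
t 14.07 p [0.6309 0.1507 0.2497] jawyaw 1.127 down [-0.001 -0.002 -1.   ] F [-0.2 -0.1 -3.1] M [-0.04 -0.12  0.04] op 0.471 q7 0.29
trivet [([308.0, 0.0, 465.0, 95.0], 0.95)] [[227.0, 177.0, 290.0, 238.0], [214.0, 261.0, 276.0, 325.0]] [386.32083376   7.61451313] [156.1320518 215.1890251]
```

View pics/rect4.png

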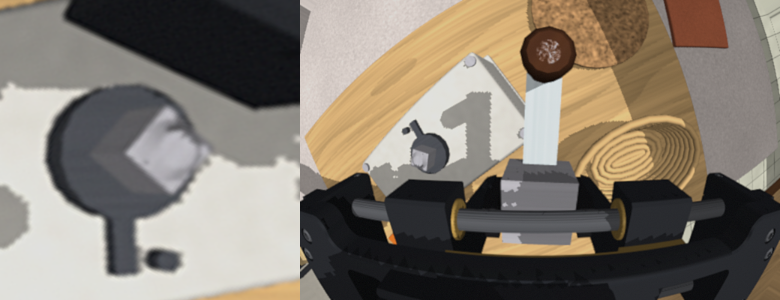

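Run:
```python
from h import *
for f,y0 in(("w2",.286),("w3",.286),("w4",3.14)):
    w=np.load(f+".npy",allow_pickle=True).item();im=cv2.cvtColor(cv2.imread(f"pics/{f}.png"),6).astype(np.float32)
    for z in(.155,.163):
        # polar sampling in frame (radius, tangential offset) about axis, along yaw y0
        mid=[];rs=np.arange(.027,.042,.0015)
        for rr in rs:
            t=np.arange(-.016,.016,.0003);d=np.array([np.cos(y0),np.sin(y0)]);n=np.array([-d[1],d[0]])
            P=[proj(w,np.r_[np.array([.5784,.0332])+rr*d+a*n,z],True) for a in t]
            v=cv2.remap(im,np.float32([P]),None,1)[0]
            c=np.cumsum(np.maximum(0,150-v)*(np.abs(t)<.0095));mid.append(np.interp(c[-1]/2,c,t) if c[-1]>0 else np.nan)
        k=np.polyfit(rs,mid,1);print(f,z,"yaw from slope",round(y0+k[0],3),"from axis",round(y0+np.median(np.array(mid)/rs),3),np.round(np.array(mid)*1e3,1))
    # sheeter edge yaw: Hough/LSD in plane z=.145
    n=700;g=.0005;ii,jj=np.mgrid[0:n,0:n];m=np.zeros((n,n,2),np.float32)
    for i in range(n):
        for j in range(n):m[i,j]=proj(w,[.5784+(n/2-i)*g,.0332-(j-n/2)*g,.145],True)
    q=cv2.remap(im,m,None,1).astype(np.uint8);L=cv2.createLineSegmentDetector().detect(q)[0][:,0]
    for a in L:
        l=np.hypot(a[2]-a[0],a[3]-a[1])*g
        if l>.07:print("  seg",np.round(((n/2-a[1])*g,-(a[0]-n/2)*g,(n/2-a[3])*g,-(a[2]-n/2)*g),3),"yaw mod90",round((np.arctan2(-(a[2]-a[0]),-(a[3]-a[1]))+np.pi/4)%(np.pi/2)-np.pi/4,3))
```

```text
w2 0.155 yaw from slope 0.403 from axis 0.259 [-1.4 -1.3 -1.4 -1.3 -1.1 -0.9 -0.8 -0.8 -0.7  0.1  0.6]
w2 0.163 yaw from slope 0.382 from axis 0.161 [-4.8 -4.7 -4.8 -4.5 -4.4 -4.3 -4.2 -4.2 -3.8 -3.2 -3.5]
  seg [0.125 0.099 0.127 0.175] yaw mod90 -0.019
  seg [-0.106  0.033 -0.085 -0.046] yaw mod90 0.262
  seg [-0.028 -0.15   0.063 -0.126] yaw mod90 0.248
  seg [-0.053 -0.174 -0.073 -0.094] yaw mod90 0.25
  seg [ 0.023  0.118 -0.066  0.101] yaw mod90 0.191
  seg [-0.11  -0.103 -0.091 -0.174] yaw mod90 0.26
  seg [ 0.073 -0.07   0.036  0.119] yaw mod90 0.193
  seg [-0.074  0.085 -0.038 -0.105] yaw mod90 0.19
  seg [-0.095 -0.174 -0.119 -0.082] yaw mod90 0.258
w3 0.155 yaw from slope 0.477 from axis 0.256 [-1.7 -1.6 -1.4 -1.2 -1.1 -1.  -0.7  0.1  0.4  1.   0.8]
w3 0.163 yaw from slope nan from axis nan [-5.  -4.9 -4.8 -4.6 -4.3 -3.8 -3.4 -2.9  nan  nan  nan]
  seg [ 0.114 -0.124  0.174 -0.08 ] yaw mod90 0.632
  seg [-0.001  0.056 -0.049  0.001] yaw mod90 -0.717
  seg [-0.175 -0.041 -0.128  0.014] yaw mod90 -0.71
  seg [-0.061  0.009 -0.04  -0.101] yaw mod90 0.193
  seg [-0.105 -0.009 -0.161 -0.074] yaw mod90 -0.716
  seg [ 0.066 -0.038  0.041  0.091] yaw mod90 0.186
  seg [-0.021 -0.117  0.067 -0.1  ] yaw mod90 0.191
  seg [-0.135 -0.096 -0.08  -0.033] yaw mod90 -0.729
  seg [-0.047 -0.142 -0.099 -0.095] yaw mod90 -0.73
w4 0.155 yaw from slope 3.323 from axis 3.064 [-3.6 -3.5 -3.7 -3.4 -3.2 -2.6 -0.8 -0.4 -0.3 -1.8 -2.7]
w4 0.163 yaw from slope 3.439 from axis 2.961 [-6.4 -6.5 -6.4 -6.4 -6.1  1.9  2.   1.7  2.1 -5.1 -7.5]
  seg [ 0.015 -0.053  0.049  0.018] yaw mod90 -0.443
  seg [0.102 0.044 0.141 0.126] yaw mod90 -0.444
  seg [ 0.014  0.118 -0.076  0.101] yaw mod90 0.189
  seg [-0.076  0.088 -0.051 -0.041] yaw mod90 0.193
  seg [-0.051 -0.041 -0.037 -0.114] yaw mod90 0.188
  seg [-0.143 -0.112 -0.142  0.047] yaw mod90 -0.002
```

Run:
```python
from h import *
O=[]
for f in("w2","w4"):
    w=np.load(f+".npy",allow_pickle=True).item();im=cv2.imread(f"pics/{f}.png")
    n=600;g=.0002;m=np.zeros((n,n,2),np.float32)
    for i in range(n):
        for j in range(n):m[i,j]=proj(w,[.5784+(n/2-i)*g,.0332-(j-n/2)*g,.151],True)
    q=cv2.remap(im,m,None,cv2.INTER_CUBIC)
    L=cv2.createLineSegmentDetector().detect(cv2.cvtColor(q,6))[0][:,0]
    for a in L:
        X=(n/2-a[[1,3]])*g*1e3;Y=-(a[[0,2]]-n/2)*g*1e3
        l=np.hypot(X[1]-X[0],Y[1]-Y[0]);
        if l>8 and max(np.hypot(X,Y))<55 and abs(Y).max()<25:print(f,np.round([X[0],Y[0],X[1],Y[1]],1),"yaw mod pi",round(np.arctan2(Y[1]-Y[0],X[1]-X[0])%np.pi,3))
    cv2.drawMarker(q,(300,300),(0,0,255));a=.191+(3.0 if f=="w4" else 0)
    cv2.line(q,(300,300),(int(300-np.sin(a)*220),int(300-np.cos(a)*220)),(0,255,0),1);O.append(cv2.resize(q,(400,400)))
cv2.imwrite("pics/ptr.png",np.hstack(O))
```

```text
w2 [ 24.2  -2.3  22.  -14.5] yaw mod pi 1.391
w2 [42.4 10.7 23.3  3.3] yaw mod pi 0.372
w2 [39.8 20.2 43.   9.9] yaw mod pi 1.873
w2 [-21.2 -11.3 -25.   -1.4] yaw mod pi 1.94
w2 [-25.   -1.6 -25.    8.4] yaw mod pi 1.571
w2 [20.8 13.2 39.6 20.7] yaw mod pi 0.377
w2 [ -8.4 -23.1 -16.6 -17.4] yaw mod pi 2.533
w2 [-25.1   8.3 -20.2  19. ] yaw mod pi 1.145
w2 [  7.7 -24.2  -1.9 -25. ] yaw mod pi 0.082
w2 [-21.3  13.2  -5.5  -2.2] yaw mod pi 2.371
w2 [-5.  -2.7 10.6 13.4] yaw mod pi 0.802
w2 [ 21.8 -11.1  17.4 -18.7] yaw mod pi 1.039
w2 [-10.8  24.  -21.   13.7] yaw mod pi 0.789
w2 [ 17.6 -18.1   7.8 -24.2] yaw mod pi 0.553
w2 [23.2  5.7 40.7 12.6] yaw mod pi 0.377
w4 [-44.1  -5.1 -44.1   5.4] yaw mod pi 1.575
w4 [-24.2   6.7 -17.8  20.2] yaw mod pi 1.132
w4 [18.1 18.2 21.8 10.1] yaw mod pi 2.0
w4 [-43.6   5.2 -23.6   6.1] yaw mod pi 0.044
w4 [-21.1 -15.7 -24.6  -5.4] yaw mod pi 1.894
w4 [12.2 23.7 18.3 17.7] yaw mod pi 2.369
w4 [-24.6  -4.9 -34.1  -5. ] yaw mod pi 0.013
w4 [-15.5 -18.2  -8.3 -24.5] yaw mod pi 2.418
w4 [ 16.1 -15.7  -0.5  -1.3] yaw mod pi 2.427
w4 [ 24.3  -6.4  19.9 -17.8] yaw mod pi 1.202
w4 [ -0.7  -1.5 -15.  -17.4] yaw mod pi 0.841
w4 [23.6  2.6 24.2 -6.9] yaw mod pi 1.628
```

View pics/ptr.png

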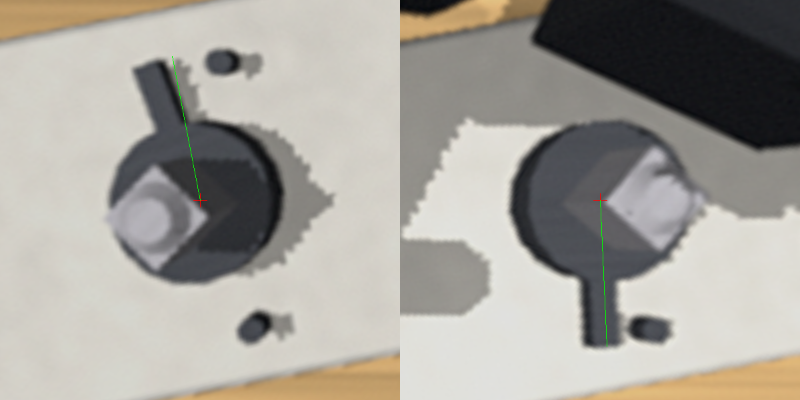

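The shaft flats now sit at 2.42 rad (mod 90°), which matches sheeter yaw 0.19 + 3.0 + 0.8 play, so the spindle is at its stop. The pointer agrees at about 3.17 rad. Next I'm taking the crank to the trivet.

```bash
python3 -m handwheel '[[[-0.02,0,0.012,0,-0.01,0],[-0.05,0,0.03,0,-0.03,0],[-0.08,0,0.046,0,-0.055,0],[-0.11,0,0.063,0,-0.08,0],[-0.14,0,0.08,0,-0.105,0],[-0.16,0.005,0.091,0,-0.13,0],[-0.168,0.012,0.096,0,-0.14,0],[-0.169,0.02,0.096,0,-0.14,0],[-0.169,0.02,0.096,0,-0.14,0],[-0.169,0.02,0.096,0,-0.14,0]]]'
python3 - <<'E'
from h import *
s=st();w=get_calibration("wrist");im=snapshot("wrist")[:,:,::-1].copy();np.save("w5.npy",w,allow_pickle=True);np.save("s5.npy",s,allow_pickle=True)
cv2.imwrite("pics/w5.png",im)
print("trivet",[(np.round(b["bbox"]).tolist(),round(b["confidence"],2)) for b in boxes_of("trivet","wrist")],proj(w,[.482,.314,.03],True))
E
```

```text
clock: 15.1
tool_pos: [0.5212, 0.3086, 0.229]
eef_rot: [0.708, -0.003, 0.003, -0.706]
contact_force: [0.5, -0.4, -3.2]
opening: 0.479
t 15.1 p [0.5212 0.3086 0.229 ] jawyaw 1.563 down [-0.    -0.003 -1.   ] F [ 0.5 -0.4 -3.2] M [ 0.   -0.17  0.01] op 0.479 q7 0.3
trivet [([238.0, 66.0, 413.0, 221.0], 0.71)] [322.47284877 143.79694753]
```

View pics/w5.png

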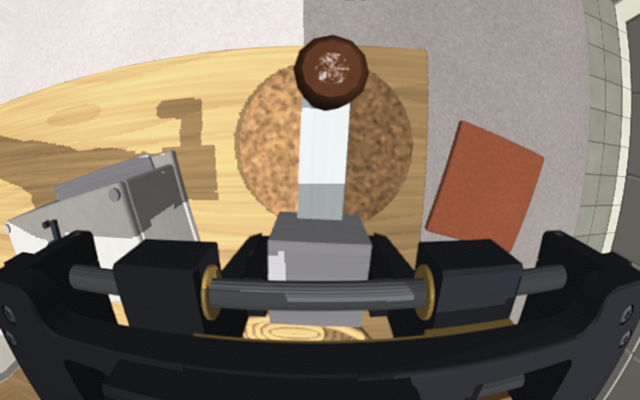

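Run:
```python
from h import *
from scipy.optimize import least_squares
w=np.load("w5.npy",allow_pickle=True).item();s=np.load("s5.npy",allow_pickle=True).item();T=np.array(s["tool_pos"])
P=np.array([at(w,p,.030,True)[:2] for p in[(236,145),(412.5,148),(293,76),(370,77),(246,188),(403,187)]])
f=least_squares(lambda c:np.hypot(*(P-c).T)-.1,[.48,.31]);print("trivet",f.x,np.round(f.fun*1e3,1))
g=at(w,(331.5,69),T[2]-.0088+.060,True)[:2];a=at(w,(325,155),T[2]-.0088+.010,True)[:2];b=at(w,(320.5,218),T[2]-.0088+.010,True)[:2]
d=(g-b)/np.linalg.norm(g-b);d2=(a-b)/np.linalg.norm(a-b);print("grip",g-T[:2],"arm yaw",np.arctan2(d[1],d[0]),np.arctan2(d2[1],d2[0]),"b",b-T[:2])
mid=g-.047*d;print("mid",mid,"shift needed",f.x-mid);
n=f.x-mid;t=T[:2]+n;print("target TCP",t);rel([t[0],t[1],.0395],1.563,s)
```

```text
trivet [0.49537332 0.31702003] [ 2.2  0.8 -3.7  2.1 -1.2 -2.2]
grip [-0.08128408  0.00520861] arm yaw 3.0871627426058894 3.0672255662975605 b [-0.01825897  0.00177477]
mid [0.48684601 0.31128149] shift needed [0.0085273  0.00573854]
target TCP [0.529727   0.31436836]
([0.0085, 0.1895, 0.0065], [0.0011, -0.0001, -0.0001])
([0.0085, 0.1895, 0.0065], [0.0001, 0.9999, 0.0017])
```

Run:
```python
from h import *
def score(im,c,fish,cen,excl):
    a=np.linspace(0,2*np.pi,240,endpoint=False);u=np.c_[np.cos(a),np.sin(a)]
    S=lambda rr:np.float32([[proj(c,[*(np.array(cen)+rr*v),.030],fish) for v in u]])
    pin,pout=S(.096),S(.104);A=cv2.remap(im,pin,None,1)[0];B=cv2.remap(im,pout,None,1)[0]
    ok=np.array([not any(l<=x<=r_ and t<=y<=b for l,t,r_,b in excl) for x,y in pout[0]])
    d=np.linalg.norm(A-B,axis=1)[ok];return np.clip(d,0,60).mean(),ok.mean()
w=np.load("w5.npy",allow_pickle=True).item();ct=get_calibration("top")
for n,f,c,fish,ex in(("wrist","w5",w,True,[(285,30,375,235),(0,205,640,400)]),("top","top4",ct,False,[(0,0,0,0)])):
    im=cv2.GaussianBlur(cv2.imread(f"pics/{f}.png"),(0,0),2.0 if fish else .8).astype(np.float32)
    r_=[(score(im,c,fish,(x,y),ex)[0],x,y) for x in np.arange(.464,.506,.002) for y in np.arange(.300,.330,.002)]
    print(n,np.round(sorted(r_)[::-1][:6],4).tolist())
```

```text
wrist [[53.1738, 0.484, 0.316], [51.7146, 0.482, 0.316], [51.099, 0.486, 0.316], [50.8637, 0.484, 0.314], [50.3064, 0.482, 0.314], [49.9456, 0.486, 0.314]]
top [[34.7531, 0.482, 0.314], [34.446, 0.482, 0.312], [34.1377, 0.48, 0.312], [33.9547, 0.48, 0.314], [32.8729, 0.484, 0.312], [32.8707, 0.484, 0.314]]
```

```bash
python3 -m handwheel '[[[-0.001,0.02,0.002,0,0,0],[-0.002,0.05,0.004,0,0,0],[-0.0025,0.085,0.0045,0,0,0],[-0.0025,0.115,0.0045,0,0,0],[-0.0025,0.14,0.0045,0,0,0],[-0.0025,0.16,0.0045,0,0,0],[-0.0025,0.172,0.0045,0,0,0],[-0.0025,0.18,0.0045,0,0,0],[-0.0025,0.184,0.0045,0,0,0],[-0.0025,0.186,0.0045,0,0,0],[-0.0025,0.186,0.0045,0,0,0]]]'
python3 -c "from h import *;st()"
python3 -m handwheel '[[[0,0.001,0,0,0,0],[0,0.002,0,0,0,0],[0,0.003,0,0,0,0],[0,0.004,0,0,0,0],[0,0.0045,0,0,0,0],[0,0.0045,0,0,0,0]]]'
python3 -c "from h import *;st()"
```

```text
clock: 16.12
tool_pos: [0.5178, 0.3164, 0.0449]
eef_rot: [-0.707, 0.001, -0.002, 0.707]
contact_force: [0.6, -0.5, -2.3]
opening: 0.476
t 16.12 p [0.5178 0.3164 0.0449] jawyaw 1.567 down [ 0.001  0.001 -1.   ] F [ 0.6 -0.5 -2.3] M [ 0.05 -0.13  0.03] op 0.476 q7 0.09
clock: 16.62
tool_pos: [0.5172, 0.3161, 0.0396]
eef_rot: [0.707, -0.001, 0.001, -0.707]
contact_force: [0.4, 0.1, -3.1]
opening: 0.476
t 16.62 p [0.5172 0.3161 0.0396] jawyaw 1.568 down [-0. -0. -1.] F [ 0.4  0.1 -3.1] M [ 0.03 -0.21 -0.01] op 0.476 q7 0.08
```

```bash
python3 -m handwheel '[[[0.001,-0.001,-0.002,0,0,0],[0.001,-0.001,-0.0025,0,0,0],[0.001,0,-0.0025,0,0,0],[0.001,0.0007,-0.0025,0,0,0],[0.001,0.0014,-0.0025,0,0,0],[0.001,0.0014,-0.0025,0,0,0],[0.001,0.0014,-0.0025,0,0,0]]]'
python3 -c "from h import *;st()"
```

```text
clock: 17.2
tool_pos: [0.5182, 0.3134, 0.0388]
eef_rot: [0.707, -0.001, 0.001, -0.707]
contact_force: [-1.5, -2.6, 3.6]
opening: 0.473
t 17.2 p [0.5182 0.3134 0.0388] jawyaw 1.568 down [ 0.    -0.001 -1.   ] F [-1.5 -2.6  3.6] M [-0.33  0.01 -0.02] op 0.473 q7 0.09
```

Touching down on the cork with a 3.6 N reaction. Releasing and withdrawing upward.

```bash
python3 -m handwheel '[[[0,0,0,0,0,0],[0,0,0,0,0,0],[0,0,0,0,0,0],[0,0,0,0,0,0],[0,0,0,0,0,0],[0,0,0,0,0,0],[0,0,0,0,0,0]]]' 1
python3 -c "from h import *;st()"
python3 -m handwheel '[[[0,-0.005,0,0,0,0],[0,-0.015,0,0,0,0],[0,-0.03,0,0,0,0],[0,-0.05,0,0,0,0],[0,-0.08,0,0,0,0],[0,-0.11,0,0,0,0],[0,-0.14,0,0,0,0],[0,-0.17,0,0,0,0],[0,-0.195,0,0,0,0],[0,-0.21,0,0,0,0],[0,-0.21,0,0,0,0],[0,-0.21,0,0,0,0]]]'
python3 - <<'E'
from h import *
st();w=get_calibration("wrist");im=snapshot("wrist")[:,:,::-1].copy()
t=snapshot("top")[:,:,::-1].copy();cv2.imwrite("pics/top6.png",t);cv2.imwrite("pics/w6.png",im)
for n in("top","side"):
    if n=="side":snapshot(n)
    for x in("banneton","scraper","stone","trivet","crank","sheeter"):print(n,x,[np.round(b["bbox"]).tolist() for b in boxes_of(x,n)][:2])
p=proj(w,[.484,.316,.030],True);cv2.drawMarker(im,tuple(int(v) for v in p),(255,0,0),1,14);print(p)
a=np.linspace(0,6.28,60)
for q in a:cv2.circle(im,tuple(int(round(v)) for v in proj(w,[.484+.1*np.cos(q),.316+.1*np.sin(q),.03],True)),1,(0,255,0),-1)
cv2.imwrite("pics/w6m.png",np.vstack([im[:300],cv2.resize(t[60:260,140:500],(640,356))[:300]]))
E
```

```text
clock: 17.78
tool_pos: [0.5182, 0.3137, 0.0382]
eef_rot: [-0.707, 0.001, -0.001, 0.707]
contact_force: [0.3, 0.4, 0.5]
opening: 0.979
t 17.78 p [0.5182 0.3137 0.0382] jawyaw 1.568 down [-0.  0. -1.] F [0.3 0.4 0.5] M [ 0.06 -0.18 -0.05] op 0.979 q7 0.09
clock: 18.78
tool_pos: [0.5183, 0.3139, 0.25]
eef_rot: [-0.707, 0.0, -0.002, 0.708]
contact_force: [0.4, -0.4, -0.7]
opening: 0.999
t 18.78 p [0.5183 0.3139 0.25  ] jawyaw 1.568 down [ 0.002  0.001 -1.   ] F [ 0.4 -0.4 -0.7] M [ 0.07 -0.16 -0.02] op 0.999 q7 0.32
top banneton [[240.0, 100.0, 309.0, 137.0], [160.0, 161.0, 216.0, 218.0]]
top scraper [[399.0, 118.0, 438.0, 150.0]]
top stone [[162.0, 160.0, 214.0, 217.0]]
top trivet [[212.0, 263.0, 275.0, 326.0], [230.0, 183.0, 290.0, 238.0]]
top crank [[249.0, 186.0, 264.0, 224.0]]
top sheeter [[227.0, 183.0, 292.0, 236.0], [315.0, 147.0, 382.0, 207.0]]
side banneton [[236.0, 143.0, 294.0, 181.0]]
side scraper [[393.0, 152.0, 416.0, 176.0]]
side stone [[156.0, 198.0, 213.0, 234.0]]
side trivet [[202.0, 266.0, 275.0, 324.0], [223.0, 197.0, 280.0, 246.0]]
side crank [[242.0, 198.0, 259.0, 233.0]]
side sheeter [[298.0, 158.0, 354.0, 220.0], [223.0, 197.0, 281.0, 246.0]]
[318.77538256 146.16612725]
```

View pics/w6m.png

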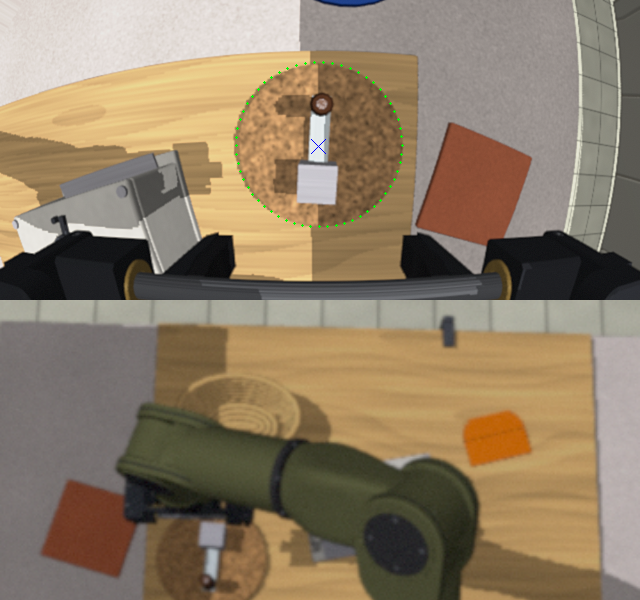

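The final picture shows the crank lying flat, grip up. Its mid-length is at about (318,148), against the trivet centre at (318.8,146). The rim fits the circle I measured, and the banneton, scraper and stone have not moved.

```bash
python3 -c "
from plant import job;print(job.finish_job())"
```

```text
the job is handed in; nothing more can be done
None
```

The rollers are wound fully open and the crank is lying flat, grip up, in the middle of the cork trivet. I handed the job in at about 19 s with the gripper clear of everything.

**What I did:** I gripped the crank by its hub and fitted it down onto the collar; pushing a little further gave a 13 N reaction, so it was home. I wound it about 3.76 rad anticlockwise until the torque jumped from about 0.25 to 2.7 N·m. Then I eased off, lifted it away, set it down with about 4 N of contact force and let go.

**What the last checks showed:**
- **Stop:** with the crank off, the shaft flats sat exactly where the stop plus the 0.8 rad play puts them. The pointer's own edges read about 2.98 rad against 3.0, within what I can measure. A small gap still showed between the pointer and the nearby peg, but the peg's position was too uncertain to count for or against.
- **Placing:** the crank's middle came out within about 3 mm of the trivet centre. The trivet rim fitted the circle I had measured.
- **Disagreements:** the top camera read about 4 mm short in x compared with the wrist camera, so I relied on the wrist camera. My first fit of the trivet centre was about 11 mm out and I replaced it with an edge match.
- **Bystanders:** the banneton, scraper and stone look unmoved in the final picture. Their detection boxes agree with the starting ones to within a few pixels, except where the arm hid part of the banneton and in the side view of the scraper, whose left edge read 15 pixels different.

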